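# Push the blue roller up the loading ramp into its seat

### The job

Load the blue roller: with closed fingertips push it slowly up its lane of the ramp, never letting it run free or roll back down, until it drops over the crest into the seat against the yellow stop, then leave it there and take the hand away. Only push it, never grip or lift it, and push gently at the stop. Leave the black roller waiting at the foot of the ramp and the bottles standing where they are.

Things in the scene. Friction and masses are not known exactly. Their poses are not given: they have to be found in the camera images.
- blue_roller: Blue roller, 40 mm diameter, 60 mm long, two thin steel bands, steel end faces, about 0.25 kg. Origin at its centre; y is its axis (x and z turn as it rolls). It waits at the foot of one of the two lanes, against a 5 mm lip; which lane varies. It rolls freely and runs back down if let go on the slope.
- black_roller: Black roller, same size and weight, waiting at the foot of the other lane; to be left there. Origin at its centre, y along its axis.
- ramp: Fixed aluminium ramp, base 275 x 160 mm, two lanes side by side. Origin at centre of underside, on the worktop; x horizontal in the uphill direction, y across, z up. Lane centres at y = +37 and -37 mm. Slope runs from x = -130 (surface 18 mm high) to the crest at x = 70 (46 mm high), 8 degrees. Lanes 66 mm wide; rails 7 mm above the slope. Behind the crest the seats, then the stop.
- deck: The ramp's sloping surface: origin on the surface at the foot end, midway between lanes; x up the slope, y across, z square off the surface. Slope 202 mm long, to the crest. A waiting roller's centre is at x = 20, z = 20 mm. Foot lip 5 mm high at x = 0 to 6 mm.
- seat_left (a point): Where the centre of a seated roller rests in the +y lane: 88 mm from the ramp's origin along its x, 61 mm up. The seat floor lies 4 mm below the crest and falls 3 degrees to the yellow stop, so a roller pushed past the crest (centre past ramp x = 70 mm) drops in and stays. Stop face at ramp x = 108 mm, top of the stop 80 mm high.
- seat_right (a point): The same point for the -y lane.
- bottle_green: White reagent bottle with green cap, 48 mm diameter, 115 mm tall, standing; leave alone. Origin at centre of its underside.
- bottle_cream: Cream reagent bottle with blue cap, 48 mm diameter, 112 mm tall, standing; leave alone. Origin at centre of its underside.
Mind the look-alikes: they are no part of the job. Several things have the shape of the blue_roller; the one meant has the colours described above.

How it is judged:
By the outcome, as a careful person would: the job done as asked, in the order asked, and still so for the second after the job is handed in, with the robot touching nothing.
It also fails if it takes over 43 s, if anything falls off the work surface, if the arm or the gripper's body presses on something with over 40 N, if the wrist force passes 120 N, or if a joint passes its speed limit or range.

### The arm

A 7-joint arm with a two-finger parallel gripper is mounted at the origin on a cart in front of the work surface, level with it; the furniture and walls round the work are solid. World frame = base frame: x ahead of the robot, y to its left, z up, the work surface at z = 0. Lengths are in m, angles in rad, forces in N, time in s.
With the tool pointing down it reaches from about 0.4 to 0.85 m from the base axis. Payload 4.5 kg.
Tool frame: the origin (TCP) lies on the centre line of the jaws, within the pads' length; the fingertips stand r.tips_ahead ahead of it and the grasp point (between the pads) is the TCP (r.tips_ahead is the distance from the TCP to the fingertips, in m); z points along the fingers, y is the direction in which the jaws open and shut (so a half turn about z gives the same grasp; the last joint's range is limited). The gripper opens to 88 mm and grips with 3 to 60 N. Pads are 18 mm wide; open, the fingers measure 123 mm over their backs; the gripper's body (75 mm by 187 mm) begins 45 mm behind the grasp point.
Start: joints at [1.361, 0.689, -0.195, 1.565, 0.157, 0.902, -0.215], TCP at [0.151, -0.607, 0.258] pointing down, gripper open.
Joint ranges: [-3.01, 3.01], [-0.46, 2.08], [-1.47, 1.51], [0.13, 2.56], [-1, 4.14], [0.04, 2.09], [-2.66, 2.66]. Speed limits (rad/s): [2.57, 2.57, 3.14, 3.14, 3.14, 3.14, 3.14].

### API

Orientations are given as a unit quaternion [x, y, z, w].
In Python, from plant import r gives the robot as it stands.
- The arm moves only by the shell command python3 -m inch 'ROWS' [FORCE]. ROWS is JSON, a list of rows, each a list of 5 numbers: the shift along the world's x, y, z in units of 25 mm (1.0 is 25 mm), then the turn about the world's z in units of 6 degrees (1.0 is 6 degrees), then the finger opening in mm, from 0 to 88.1. A call has 1 to 5 rows; each row shifts and turns the commanded pose from where the row before left it; what a row does not reach is not made up. A row lasts 1/10 s, in which the tool goes at most 50 mm and 8.59 degrees, less where a joint would pass 70% of its speed; a pose out of reach is approached as far as the arm can. A call is refused whole if a number of a shift passes 1 or a number of a turn 1, either way. A call with a gripper value outside its range is refused whole. The fingers move at their own pace and stop on an object; FORCE is the grip in N (left out, the last holds). Time passes only in rows, so rows that do not move let the fingers close. It gives the time, the measured TCP pose, the force and the opening at its end, in the units of the state.
- r.get_state(): the state, without advancing time (a new reading comes with each control period).
- r.snapshot(name): name is "scene" or "top"; returns a dict with "pixels" (384x512x3 uint8, red, green, blue), "range_z" (384x512 float32, m along the optical axis (not along the pixel's ray), 0 where there is no reading), "K" (3x3 intrinsics, pixels), "position" and "attitude" of the camera in the world. Camera axes: x right, y up, looking along -z (the intrinsics and any distortion apply to the point x, -y, -z); pixel columns grow to the right and rows downward; lengths in m; the calibration is good to about 2 mm. A picture is of the moment at which its call begins.
- r.finish_job(): hands the job in, once; it reports no verdict.
The state is a dict: "clock": time; "q": joint angles; "qd": joint speeds; "joint_torque": joint torques, N m; "tool_pos": TCP position; "eef_rot": TCP orientation; "contact_force": force on the tool from outside, world axes, zero at the start; "moment": the same for the moment, N m; "opening": opening from 0.0 (shut) to 1.0 (fully open).
Only numpy, scipy, OpenCV 4.12 (cv2) and the standard library are available. Lean on these libraries where they do the work, as an engineer would, in place of code of your own. Each camera call takes 0.05 s, during which the arm holds its last target. There are 200 camera calls.

## Working session

There is one attempt and no reset: what is moved stays moved. The work goes in short steps, Python scripts to look and compute and a shell command to move; the robot and the scene stay as the last step left them, time stands still between calls to the robot, and variables do not carry over. Pictures are saved under pics/ and viewed, about 8 in all and at most 12, crops included, and the job is handed in when it is done.

```bash
mkdir -p pics
cat > h.py <<'E'
import numpy as np, cv2
from plant import r
from scipy.spatial.transform import Rotation as R
def snap(n):
    s=r.snapshot(n); return s
def cloud(s):
    K=np.array(s["K"]);z=s["range_z"];v,u=np.mgrid[0:384,0:512]
    p=np.stack([(u-K[0,2])/K[0,0]*z,-(v-K[1,2])/K[1,1]*z,-z],-1)
    a=np.array(s["attitude"]); M=a if a.shape==(3,3) else R.from_quat(a).as_matrix()
    return p@M.T+np.array(s["position"])
E
python3 - <<'E'
from h import *
for n in("scene","top"):
    s=snap(n); cv2.imwrite(f"pics/{n}1.png",s["pixels"][...,::-1]); np.savez(f"{n}1.npz",**s)
    print({k:s[k] for k in s if k not in("pixels","range_z")})
print(r.get_state(), r.tips_ahead)
E
```

```text
{'K': array([[428.99789339,   0.        , 263.57945966],
       [  0.        , 428.99789339, 190.54630178],
       [  0.        ,   0.        ,   1.        ]]), 'position': array([0.08327585, 0.51328223, 0.87615892]), 'attitude': array([-0.13669616,  0.2447453 ,  0.84770859, -0.45033771])}
{'K': array([[433.99947799,   0.        , 251.23559253],
       [  0.        , 433.99947799, 194.26806566],
       [  0.        ,   0.        ,   1.        ]]), 'position': array([0.33912439, 0.26651691, 1.27897057]), 'attitude': array([ 0.04235448, -0.06205167, -0.69529565,  0.71478643])}
{'clock': 0.1, 'q': array([ 1.36080998,  0.68989541, -0.19450532,  1.56618584,  0.1572946 ,
        0.90250286, -0.21508114]), 'qd': array([-0.00057484, -0.0022122 , -0.00027293, -0.00216555,  0.00057823,
        0.00021943, -0.00033578]), 'joint_torque': array([-2.93255398e-03, -5.28503537e+01, -1.27141893e+00, -1.53837490e+01,
       -5.25713246e-02,  1.98105758e-03,  6.24934933e-05]), 'tool_pos': array([ 0.15069281, -0.60603498,  0.25700721]), 'eef_rot': array([ 9.92575417e-01,  1.21628120e-01, -1.57135925e-04, -7.85797773e-04]), 'contact_force': array([0.09745225, 0.08779986, 0.37116638]), 'moment': array([0.00353171, 0.03046442, 0.01596654]), 'opening': 1.0042909874533925} 0.019
```

View pics/scene1.png

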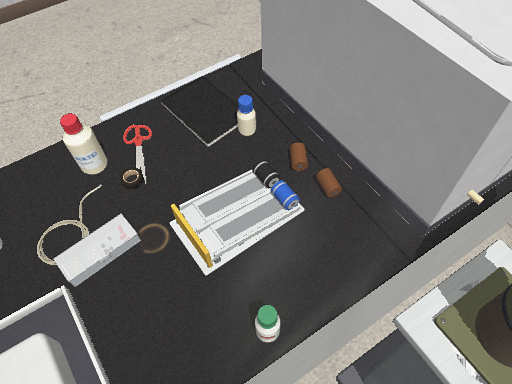

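View pics/top1.png

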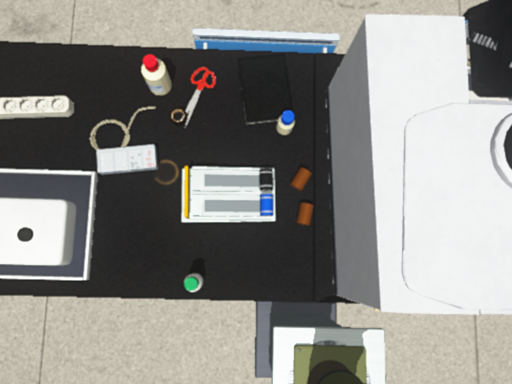

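Scene view: the blue roller is at (286,194), in the lane nearest the robot. The black one is at (265,174), the yellow stop at (190,235), and the brown decoys are just off the foot. A big grey cabinet stands to the right, between the arm and the ramp. The top view agrees: blue (266,205), black (266,180), stop (186,192), green bottle (193,282).

Run:
```python
from h import *
C={}
for n in("scene","top"):
    s=dict(np.load(n+"1.npz")); P=cloud(s); hsv=cv2.cvtColor(s["pixels"],cv2.COLOR_RGB2HSV); ok=s["range_z"]>0
    def m(lo,hi): return (cv2.inRange(hsv,np.array(lo),np.array(hi))>0)&ok
    for k,lo,hi in(("blue",(105,120,60),(125,255,255)),("yellow",(18,150,120),(30,255,255)),("brown",(3,100,40),(14,255,170)),("green",(60,100,60),(90,255,255))):
        nn,l,st,c=cv2.connectedComponentsWithStats(m(lo,hi).astype(np.uint8))
        for i in range(1,nn):
            if st[i,4]>40:
                p=P[l==i]; print(n,k,c[i].round(),st[i,4],np.median(p,0).round(3),p.min(0).round(3),p.max(0).round(3))
                if k=="yellow":
                    q=p[p[:,2]>0.07][:,:2]; print("  stop rect",cv2.minAreaRect(q.astype(np.float32)))
    # pixels probes
    if n=="top":
        for u,v in((345,60),(345,200),(370,150),(450,200),(345,280),(335,250),(420,60),(330,200),(275,170),(275,215),(266,180),(222,222),(187,167),(187,220),(330,350)): print(u,v,P[v,u].round(3))
        # base white rect
        q=P[150:235,175:285].reshape(-1,3); q=q[(q[:,2]>0.012)&(q[:,2]<0.09)&ok[150:235,175:285].ravel()]
        print(len(q),cv2.minAreaRect(q[:,:2].astype(np.float32)))
        w=P[ok]; w=w[(w[:,2]>0.1)&(w[:,1]<0.1)]; print("tall",w.min(0),w.max(0))
```

```text
scene blue [245. 103.] 238 [0.731 0.143 0.11 ] [ 0.72   0.064 -0.002] [0.835 0.158 0.116]
scene blue [276. 185.] 41 [0.52  0.199 0.056] [0.517 0.172 0.042] [0.526 0.211 0.063]
scene blue [283. 192.] 237 [0.494 0.197 0.057] [0.477 0.152 0.   ] [0.537 0.211 0.063]
scene blue [291. 201.] 76 [0.467 0.195 0.055] [0.463 0.17  0.025] [0.474 0.209 0.063]
scene yellow [191. 235.] 520 [0.51  0.421 0.078] [0.45  0.412 0.01 ] [0.593 0.426 0.084]
  stop rect ((0.5219261050224304, 0.41839030385017395), (0.1426577866077423, 0.010233718901872635), 2.29150652885437)
scene brown [298. 156.] 401 [0.57  0.095 0.035] [ 0.543  0.048 -0.002] [0.628 0.121 0.044]
scene brown [328. 182.] 437 [0.469 0.083 0.036] [ 0.441  0.053 -0.003] [0.506 0.101 0.043]
scene green [267. 316.] 365 [0.269 0.392 0.114] [0.255 0.372 0.086] [0.288 0.407 0.118]
top blue [287. 117.] 167 [0.737 0.139 0.111] [0.719 0.108 0.003] [0.794 0.156 0.118]
top blue [266. 204.] 156 [0.495 0.192 0.057] [0.477 0.174 0.043] [0.513 0.209 0.065]
top yellow [186. 190.] 197 [0.525 0.416 0.079] [0.45 0.41 0.  ] [0.612 0.437 0.085]
  stop rect ((0.5218
[... 288 characters left out ...]
[190. 283.] 158 [0.273 0.39  0.115] [ 0.246  0.372 -0.003] [0.289 0.423 0.122]
345 60 [0.838 0.014 0.26 ]
345 200 [0.493 0.    0.197]
370 150 [0.566 0.003 0.421]
450 200 [ 0.463 -0.144  0.45 ]
345 280 [ 0.292 -0.009  0.153]
335 250 [ 0.37  -0.005  0.057]
420 60 [ 0.758 -0.1    0.436]
330 200 [0.518 0.    0.015]
275 170 [0.606 0.164 0.001]
275 215 [0.469 0.162 0.007]
266 180 [0.563 0.194 0.062]
222 222 [ 0.445  0.317 -0.001]
187 167 [0.591 0.418 0.077]
187 220 [0.447 0.419 0.01 ]
330 350 [0.092 0.001 0.015]
4643 ((0.5247842073440552, 0.30086666345596313), (0.1548093855381012, 0.27191072702407837), 2.051499366760254)
tall [ 0.02614635 -0.36328613  0.10006836] [0.90509026 0.06088889 0.49429397]
```

Ramp origin is about (0.524, 0.304), with uphill along world +y and yaw about 2.4°. The cabinet fills y<0 up to z≈0.49, so I go up and over it, closing and turning the fingers on the way.

```bash
python3 -m inch '[[0,0,1,0,0],[0,0,1,0,0],[0,0,1,0,0],[0,0,1,0,0],[0,0,1,0,0]]' 10
python3 -m inch '[[0,0,1,0,0],[0,0,1,0,0],[0,0,1,0,0],[0,0,1,0,0],[0,0,1,0,0]]'
python3 -m inch '[[0,0,1,0,0],[0,0,1,0,0],[0,0,1,0,0],[0,0,1,0,0],[0,0,0,0,0]]'
python3 - <<'E'
from h import *
print(r.get_state()["q"])
E
```

```text
clock: 0.6
tool_pos: [0.1507, -0.6061, 0.3833]
eef_rot: [0.993, 0.122, -0.0, -0.001]
contact_force: [-0.0, -0.4, 0.5]
opening: 0.569
clock: 1.1
tool_pos: [0.1508, -0.6062, 0.5083]
eef_rot: [0.993, 0.122, -0.0, -0.001]
contact_force: [0.2, -0.2, 0.4]
opening: 0.121
clock: 1.6
tool_pos: [0.1512, -0.6071, 0.6105]
eef_rot: [0.993, 0.122, 0.001, 0.003]
contact_force: [-0.0, 0.4, -0.6]
opening: 0.005
[ 1.32552093  0.54008497 -0.18642145  0.77307265  0.09889022  1.82912438
 -0.13611251]
```

```bash
python3 -m inch '[[1,0.9,0,0.45,0],[1,0.9,0,0.45,0],[1,0.9,0,0.45,0],[1,0.9,0,0.45,0],[1,0.9,0,0.45,0]]'
python3 -m inch '[[1,1,0,0.45,0],[1,1,0,0.45,0],[1,1,0,0.45,0],[1,1,0,0.45,0],[1,1,0,0.45,0]]'
python3 -m inch '[[0.8,1,0,0.45,0],[0.6,1,0,0.45,0],[0.4,1,0,0.45,0],[0.2,1,0,0.45,0],[0.1,1,0,0.45,0]]'
python3 -m inch '[[0.1,1,0,0.45,0],[0.1,1,0,0.45,0],[0.1,1,0,0.45,0],[0.1,1,0,0.45,0],[0.1,1,0,0.45,0]]'
python3 -m inch '[[0.1,1,0,0.45,0],[0.1,1,0,0.45,0],[0.1,1,0,0.45,0],[0.1,1,0,0.45,0],[0.1,1,0,0.45,0]]'
python3 - <<'E'
from h import *
print(r.get_state()["q"],R.from_quat(r.get_state()["eef_rot"]).as_matrix())
E
```

```text
clock: 2.1
tool_pos: [0.2765, -0.4927, 0.6065]
eef_rot: [0.971, 0.238, -0.0, -0.001]
contact_force: [0.2, -0.2, 0.5]
opening: 0.003
clock: 2.6
tool_pos: [0.4014, -0.3677, 0.6065]
eef_rot: [0.936, 0.351, -0.001, -0.001]
contact_force: [0.7, -0.9, -0.2]
opening: 0.006
clock: 3.1
tool_pos: [0.4534, -0.2425, 0.6068]
eef_rot: [0.888, 0.459, -0.001, -0.001]
contact_force: [0.6, -0.4, 0.3]
opening: 0.003
clock: 3.6
tool_pos: [0.4656, -0.1172, 0.6079]
eef_rot: [0.828, 0.56, 0.0, 0.0]
contact_force: [0.7, -0.1, 0.1]
opening: 0.008
clock: 4.1
tool_pos: [0.4779, 0.0077, 0.6079]
eef_rot: [0.757, 0.654, 0.0, 0.0]
contact_force: [0.1, 1.2, 0.5]
opening: 0.004
[ 0.32238665  0.27866597 -0.65303203  1.25632818  0.16920207  1.66017466
 -0.4420031 ] [[ 1.45034473e-01  9.89426468e-01  5.16324244e-04]
 [ 9.89426528e-01 -1.45034241e-01 -4.62229893e-04]
 [-3.82457795e-04  5.77904173e-04 -9.99999760e-01]]
```

```bash
python3 -m inch '[[0.15,1,0,0.4,0],[0.15,1,0,0.4,0],[0.15,1,0,0.4,0],[0.15,1,0,0.4,0],[0.1,1,0,0.2,0]]'
python3 -m inch '[[0,0.2,-1,0,0],[0,0,-1,0,0],[0,0,-1,0,0],[0,0,-1,0,0],[0,0,-1,0,0]]'
python3 -m inch '[[0,0,-1,0,0],[0,0,-1,0,0],[0,0,-1,0,0],[0,0,-1,0,0],[0,0,-1,0,0]]'
python3 -m inch '[[0,0,-1,0,0],[0,0,-1,0,0],[0,0,-1,0,0],[0,0,-1,0,0],[0,0,-1,0,0]]'
python3 -m inch '[[0,0,-1,0,0],[0,0,-1,0,0],[0,0,-1,0,0],[0,0,0,0,0]]'
python3 - <<'E'
from h import *
t=r.get_state();print(t["q"],R.from_quat(t["eef_rot"]).as_matrix()[:,1])
s=snap("scene"); cv2.imwrite("pics/s2.png",cv2.resize(s["pixels"][80:290,150:390,::-1],None,fx=3,fy=2.8))
E
```

```text
clock: 4.6
tool_pos: [0.4954, 0.1325, 0.6078]
eef_rot: [0.692, 0.722, 0.0, 0.0]
contact_force: [0.5, 0.0, -0.6]
opening: 0.004
clock: 5.1
tool_pos: [0.4952, 0.1365, 0.482]
eef_rot: [0.692, 0.721, 0.0, 0.0]
contact_force: [-0.1, -0.2, 0.1]
opening: 0.006
clock: 5.6
tool_pos: [0.4953, 0.1364, 0.3571]
eef_rot: [0.693, 0.721, 0.0, 0.0]
contact_force: [0.4, 0.4, -0.1]
opening: 0.006
clock: 6.1
tool_pos: [0.4955, 0.1365, 0.2322]
eef_rot: [0.693, 0.721, 0.0, 0.0]
contact_force: [0.7, 0.0, -0.0]
opening: 0.003
clock: 6.5
tool_pos: [0.4939, 0.1357, 0.1557]
eef_rot: [0.692, 0.722, -0.002, -0.001]
contact_force: [-0.3, 0.7, 1.1]
opening: 0.007
[-0.06058548  0.74348749 -0.49023576  1.98267222  0.62653243  0.57423812
 -0.94153439] [ 0.99914172  0.04114869 -0.00475501]
```

View pics/s2.png

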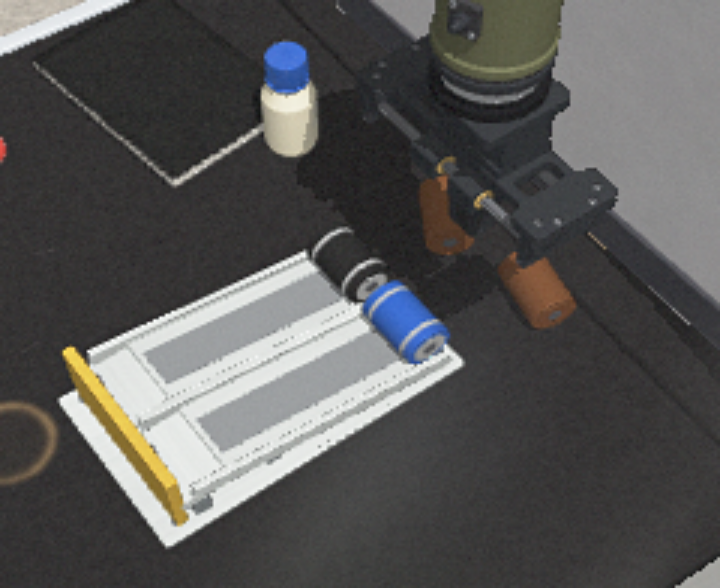

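The crop shows the hand behind the blue roller (405,322), clear of the brown decoys (445,235) and (540,290). I lower to tip height 30 mm and creep to contact.

```bash
python3 -m inch '[[0,0,-1,0,0],[0,0,-1,0,0],[0,0,-1,0,0],[0,0,-0.7,0,0],[0,0,-0.5,0,0]]'
python3 -m inch '[[0,0.2,0,0,0],[0,0.2,0,0,0],[0,0.2,0,0,0],[0,0.2,0,0,0],[0,0,0,0,0]]'
python3 - <<'E'
from h import *
s=snap("scene"); cv2.imwrite("pics/s3.png",cv2.resize(s["pixels"][130:250,200:360,::-1],None,fx=4.5,fy=4.5))
E
```

```text
clock: 7.05
tool_pos: [0.4967, 0.1367, 0.0532]
eef_rot: [0.693, 0.721, 0.001, 0.0]
contact_force: [-0.3, 0.4, -0.3]
opening: 0.004
clock: 7.55
tool_pos: [0.4963, 0.1575, 0.0535]
eef_rot: [0.693, 0.721, 0.001, -0.0]
contact_force: [0.7, 0.7, 0.8]
opening: 0.009
```

View pics/s3.png

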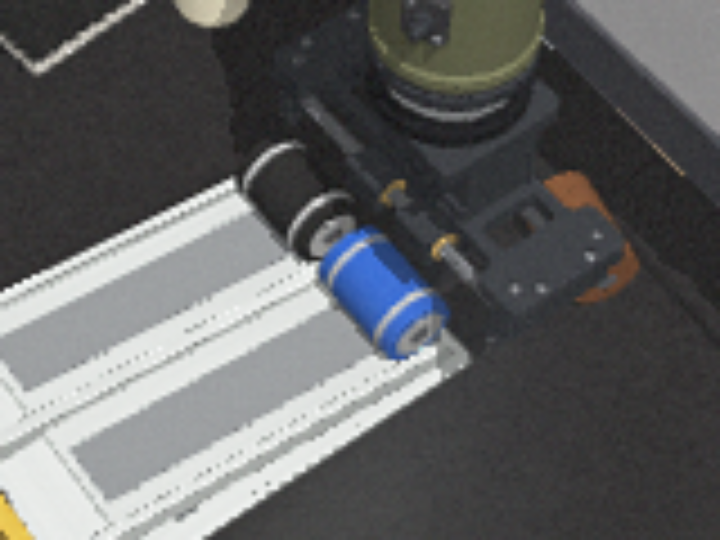

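Fingertips are just behind the blue roller (385,290), clear of the black one. I push slowly up the lane along the slope.

```bash
python3 -m inch '[[0,0.06,-0.03,0,0],[0,0.06,-0.03,0,0],[0,0.06,-0.02,0,0],[0,0.08,0,0,0],[0,0.08,0,0,0]]'
python3 -m inch '[[-0.005,0.1,0.014,0,0],[-0.005,0.1,0.014,0,0],[-0.005,0.1,0.014,0,0],[-0.005,0.1,0.014,0,0],[-0.005,0.1,0.014,0,0]]'
python3 -m inch '[[-0.005,0.12,0.017,0,0],[-0.005,0.12,0.017,0,0],[-0.005,0.12,0.017,0,0],[-0.005,0.12,0.017,0,0],[-0.005,0.12,0.017,0,0]]'
python3 - <<'E'
from h import *
s=snap("scene"); cv2.imwrite("pics/s4.png",cv2.resize(s["pixels"][130:270,170:360,::-1],None,fx=4,fy=4))
E
```

```text
clock: 8.1
tool_pos: [0.4958, 0.1626, 0.0507]
eef_rot: [0.694, 0.72, -0.001, 0.001]
contact_force: [0.6, -4.3, 2.8]
opening: 0.011
clock: 8.6
tool_pos: [0.4953, 0.1773, 0.0525]
eef_rot: [0.693, 0.721, 0.0, 0.0]
contact_force: [-0.1, -4.3, 3.0]
opening: 0.006
clock: 9.1
tool_pos: [0.4946, 0.1923, 0.0546]
eef_rot: [0.693, 0.721, 0.0, -0.0]
contact_force: [0.0, -3.6, 2.9]
opening: 0.008
```

View pics/s4.png

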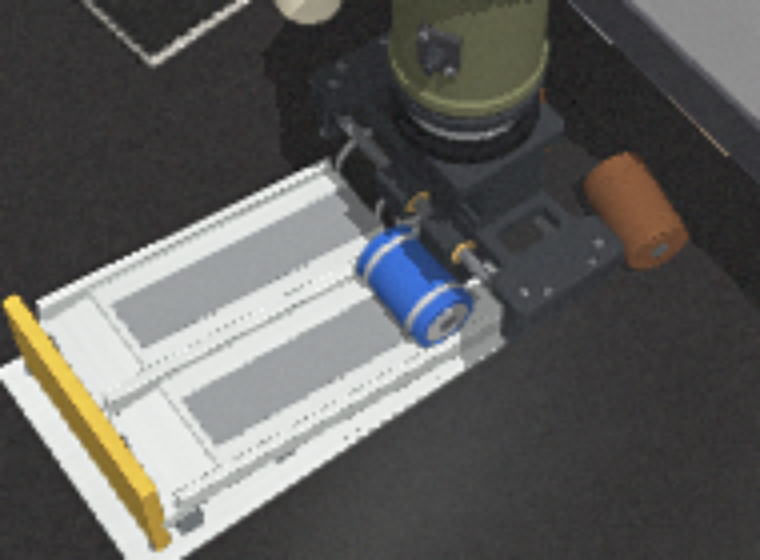

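The roller (415,285) is climbing squarely in front of the fingers, about 4 N. I keep pushing at the same pace, stopping the fast part short of the crest.

```bash
python3 -m inch '[[-0.005,0.12,0.017,0,0],[-0.005,0.13,0.018,0,0],[-0.005,0.14,0.02,0,0],[-0.005,0.14,0.02,0,0],[-0.005,0.14,0.02,0,0]]'
python3 -m inch '[[-0.006,0.14,0.02,0,0],[-0.006,0.14,0.02,0,0],[-0.006,0.14,0.02,0,0],[-0.006,0.14,0.02,0,0],[-0.006,0.14,0.02,0,0]]'
python3 -m inch '[[-0.006,0.14,0.02,0,0],[-0.006,0.14,0.02,0,0],[-0.006,0.14,0.02,0,0],[-0.006,0.14,0.02,0,0],[-0.006,0.14,0.02,0,0]]'
python3 -m inch '[[-0.006,0.14,0.02,0,0],[-0.006,0.14,0.02,0,0],[-0.006,0.14,0.02,0,0],[-0.006,0.14,0.02,0,0],[-0.006,0.14,0.02,0,0]]'
python3 - <<'E'
from h import *
s=snap("scene"); cv2.imwrite("pics/s5.png",cv2.resize(s["pixels"][130:270,170:360,::-1],None,fx=4,fy=4))
E
```

```text
clock: 9.65
tool_pos: [0.494, 0.2091, 0.057]
eef_rot: [0.693, 0.721, 0.0, 0.0]
contact_force: [0.9, -4.3, 3.5]
opening: 0.005
clock: 10.15
tool_pos: [0.4932, 0.2265, 0.0595]
eef_rot: [0.693, 0.721, 0.0, 0.0]
contact_force: [1.5, -5.0, 3.1]
opening: 0.008
clock: 10.65
tool_pos: [0.4925, 0.244, 0.062]
eef_rot: [0.693, 0.721, -0.0, 0.0]
contact_force: [0.4, -3.8, 3.0]
opening: 0.002
clock: 11.15
tool_pos: [0.4917, 0.2615, 0.0645]
eef_rot: [0.693, 0.721, 0.0, 0.0]
contact_force: [-0.1, -3.7, 3.0]
opening: 0.004
```

View pics/s5.png

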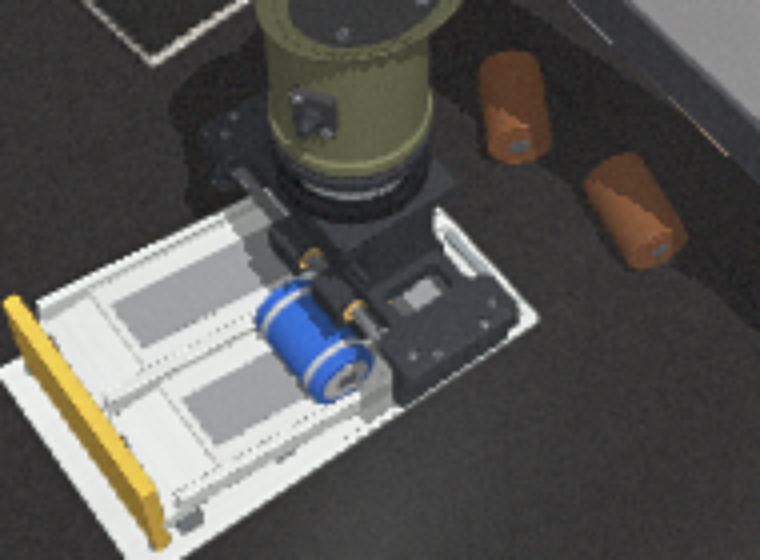

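The roller (315,340) is mid-ramp, still square and in contact. Continuing.

```bash
python3 -m inch '[[-0.006,0.14,0.02,0,0],[-0.006,0.14,0.02,0,0],[-0.006,0.14,0.02,0,0],[-0.006,0.14,0.02,0,0],[-0.006,0.14,0.02,0,0]]'
python3 -m inch '[[-0.006,0.14,0.02,0,0],[-0.006,0.14,0.02,0,0],[-0.006,0.14,0.02,0,0],[-0.006,0.14,0.02,0,0],[-0.006,0.14,0.02,0,0]]'
python3 -m inch '[[-0.006,0.14,0.02,0,0],[-0.006,0.14,0.02,0,0],[-0.006,0.14,0.02,0,0],[-0.006,0.14,0.02,0,0],[-0.006,0.14,0.02,0,0]]'
python3 -m inch '[[-0.005,0.12,0.017,0,0],[-0.005,0.12,0.017,0,0],[-0.005,0.12,0.017,0,0],[-0.004,0.1,0.014,0,0],[-0.004,0.1,0.014,0,0]]'
python3 -m inch '[[-0.003,0.06,0.008,0,0],[-0.003,0.06,0.008,0,0],[-0.003,0.06,0.008,0,0],[-0.003,0.06,0.008,0,0],[-0.003,0.06,0.008,0,0]]'
```

```text
clock: 11.7
tool_pos: [0.491, 0.279, 0.067]
eef_rot: [0.693, 0.721, 0.0, 0.0]
contact_force: [0.1, -5.0, 2.8]
opening: 0.004
clock: 12.2
tool_pos: [0.4902, 0.2965, 0.0695]
eef_rot: [0.693, 0.721, -0.0, 0.0]
contact_force: [0.0, -2.9, 3.4]
opening: 0.001
clock: 12.7
tool_pos: [0.4895, 0.314, 0.072]
eef_rot: [0.693, 0.721, 0.0, 0.0]
contact_force: [0.2, -4.5, 3.3]
opening: 0.005
clock: 13.2
tool_pos: [0.489, 0.3278, 0.074]
eef_rot: [0.693, 0.721, -0.0, 0.0]
contact_force: [0.0, -4.0, 3.1]
opening: 0.005
clock: 13.7
tool_pos: [0.4886, 0.3351, 0.075]
eef_rot: [0.693, 0.721, -0.0, 0.0]
contact_force: [-0.7, -4.0, 4.0]
opening: 0.006
```

Almost at the crest (expected at TCP y≈0.343). I creep on, with no further rise.

```bash
python3 -m inch '[[-0.003,0.06,0.008,0,0],[-0.003,0.06,0.008,0,0],[-0.003,0.06,0.008,0,0],[-0.003,0.06,0.004,0,0],[-0.003,0.06,0.004,0,0]]'
python3 -m inch '[[-0.003,0.06,0,0,0],[-0.003,0.06,0,0,0]]'
python3 - <<'E'
from h import *
s=snap("scene"); cv2.imwrite("pics/s6.png",cv2.resize(s["pixels"][150:280,150:320,::-1],None,fx=4.5,fy=4.5))
E
```

```text
clock: 14.2
tool_pos: [0.4878, 0.345, 0.0758]
eef_rot: [0.693, 0.721, 0.001, -0.001]
contact_force: [0.0, 0.0, -0.1]
opening: 0.005
clock: 14.4
tool_pos: [0.4877, 0.347, 0.0757]
eef_rot: [0.693, 0.721, 0.001, -0.001]
contact_force: [-0.0, 0.7, -0.4]
opening: 0.01
```

View pics/s6.png

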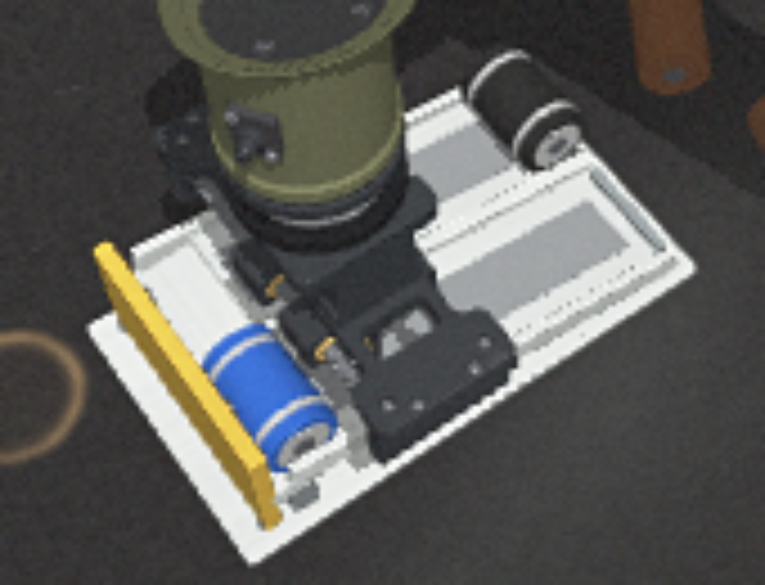

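The blue roller (270,395) lies in the seat against the yellow stop with the contact force gone, and the black one (525,110) is still at the foot. I withdraw back and up, then check.

```bash
python3 -m inch '[[0,-0.3,0.1,0,0],[0,-0.5,0.3,0,0],[0,-0.3,0.8,0,0],[0,0,1,0,0],[0,0,1,0,0]]'
python3 -m inch '[[0,-0.5,1,0,0],[0,-1,1,0,0],[0,-1,1,0,0],[0,-1,1,0,0],[0,-1,1,0,0]]'
python3 -m inch '[[0,0,1,0,0],[0,0,0.5,0,0],[0,0,0,0,0],[0,0,0,0,0],[0,0,0,0,0]]'
python3 - <<'E'
from h import *
s=snap("scene"); P=cloud(s); hsv=cv2.cvtColor(s["pixels"],cv2.COLOR_RGB2HSV)
cv2.imwrite("pics/s7.png",s["pixels"][...,::-1])
m=(cv2.inRange(hsv,(105,120,60),(125,255,255))>0)&(s["range_z"]>0)&(P[...,1]>.17)&(P[...,2]>.02)
p=P[m]; print("blue",len(p),np.median(p,0),p[:,1].min(),p[:,1].max(),p[:,2].max(), "expected centre y~.3905, top z .081")
E
```

```text
clock: 14.95
tool_pos: [0.4882, 0.316, 0.1569]
eef_rot: [0.694, 0.72, -0.001, 0.0]
contact_force: [0.2, 1.0, 0.3]
opening: 0.006
clock: 15.45
tool_pos: [0.4877, 0.203, 0.2821]
eef_rot: [0.693, 0.721, -0.0, 0.001]
contact_force: [0.6, 0.1, 0.7]
opening: 0.002
clock: 15.95
tool_pos: [0.4873, 0.2056, 0.317]
eef_rot: [0.693, 0.721, -0.001, -0.0]
contact_force: [-0.5, -0.3, -0.5]
opening: 0.005
blue 386 [0.48292342 0.39349172 0.07809689] 0.3718725464732201 0.4098169649466675 0.0834261131906453 expected centre y~.3905, top z .081
```

View pics/s7.png

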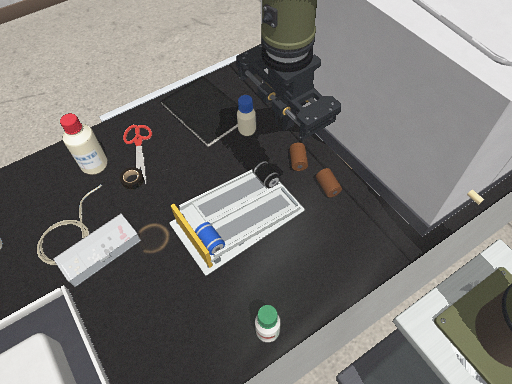

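The blue roller is seated at (209,238). The black roller (265,174), both bottles and the decoys are where they were, and the hand is clear, so I hand in.

```bash
python3 -c "
from plant import r
print(r.finish_job())"
```

```text
the job is handed in; nothing more can be done
None
```

The blue roller is loaded: it rests in its seat against the yellow stop, and the job is handed in. I pushed it slowly up its lane (the near one, −y) with closed fingertips. The push took about 3–5 N, and the roller stayed against the fingers in each picture I checked. It dropped over the crest with the fingers creeping and no push against the stop, and I then drew the hand back and up.

- **Seat:** the last picture puts the blue roller at about y = 0.393 m with its top at about 0.08 m. I expected y ≈ 0.39 m and a top of 0.081 m.
- **Everything else:** by eye in the last picture, the black roller is still at the foot of its lane, and both bottles and the brown rollers stand where they were.
- **Hand and time:** the contact force is about zero and the hand is clear of everything. The clock read about 16 s of the 43 s allowed.

No check failed or disagreed.

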